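# Lock the bench shear with its pin

## Task

Lock the bench shear for the day: bring its lever fully down between the two ears of the fork, then thread the locking pin from its wooden rest through the first ear, the lever's eye and the second ear, and push it home until its knob is up against the fork. In the rest the pin can only be taken by the middle, so start it in the holes, let go, and take it again by the knob (or push on the knob) to bring it home. Leave the tape roll and the steel block where they are.

Things in the scene. Friction and masses are not known exactly. Their poses are not given: they have to be found in the camera images.
- lever (a joint): Angle of the shear's lever (rad): 0 = fully down on its stop, with its eye in line with the fork's holes; grows as the handle rises, to 0.9. Stiff: it stays where it is left; 2 to 8 N down on the handle moves it. The hinge axis is level, parallel to the hole axis, 135 mm behind it (+x of fork_mid) at the same height.
- lever_grip (a point): Point on the axis of the lever's round black handle (24 mm thick, 108 mm long, its end 49 mm beyond this point), 250 mm from the hinge. Swings with the lever; x of its frame points along the lever to the hinge.
- fork_mid (a point): Centre of the fork of the fixed grey bench lever shear (base 232 x 110 mm), on the hole axis, 70 mm above the bench. x points level from handle to hinge, y along the hole axis, z up. When the lever is down its eye, a round boss 35 mm across with a 16 mm hole 40 mm long (y = -20 to +20 mm), lies here between the ears. The pin may go in from either side.
- fork_right (a point): Centre of the hole's mouth on the outer face of the ear at y = -40 mm of fork_mid; axes as fork_mid. Each of the fork's two upright ears is 12 mm thick and 44 mm wide, its top 92 mm above the bench, with a plain 15 mm hole through it.
- fork_left (a point): Centre of the hole's mouth on the outer face of the other ear, at y = +40 mm of fork_mid; axes as fork_mid.
- pin_shank (a point): Steel locking pin, about 120 g: point on its axis 50 mm from the knob. x runs along the pin to the tip. Shank 12 mm thick and 110 mm long, the last 10 mm tapering to 6 mm. In the rest this point lies 40 mm above the bench, in the middle of the finger gap, which is 56 mm long along the pin and open at both sides, its floor 8 mm above the bench.
- pin_tip (a point): Tip of the pin, on its axis. The pin starts in a fixed beech rest (162 x 58 mm): two blocks with tops 54 mm above the bench hold the pin's two ends and its knob in open-topped grooves, with no room for fingers there; lift the pin straight up at least 50 mm to clear them.
- pin_seat (a point): Inner face of the pin's knob, on the axis, where the shank begins; this face meets the ear when the pin is home. x points to the tip.
- pin_knob (a point): Centre of the pin's fluted round knob, 28 mm thick and 28 mm long, 14 mm behind pin_seat. x points to the tip.
- tape_roll: Bystander: roll of masking tape lying flat, 69 mm across, 18 mm high; origin at the centre of its underside.
- block: Bystander: steel bench block 60 x 60 x 19 mm; origin at the centre of its underside.

How it is judged (in metres and radians):
On the way, in this order (a step that is already met when the one before it is completed fails the run):
1. the lever is down between the ears (within 0.04 rad of its stop) (value of joint lever below 0.04 rad), for 0.2 s.
2. with the lever still down, the pin lies along the hole axis with its tip through the first ear and in the lever's eye (value of joint lever below 0.04 rad and angle between the x axis of pin_seat and the y axis of fork_mid, either way round below 0.15 rad and ((y of pin_tip in the frame of fork_mid above -0.016 m and y of pin_seat in the frame of fork_mid below -0.045 m) or (y of pin_tip in the frame of fork_mid below 0.016 m and y of pin_seat in the frame of fork_mid above 0.045 m)) and x of pin_tip in the frame of fork_mid between -0.006 and 0.006 m and z of pin_tip in the frame of fork_mid between -0.006 and 0.006 m), for 0.1 s.
At the end, for the whole second after the job is handed in: The lever is down (within 0.04 rad of its stop) and at rest, and the pin is through both ears and the lever's eye: its knob's inner face is within 6 mm of the mouth of the hole it went into, its tip stands out beyond the other ear and it lies along the hole axis within 0.08 rad (value of joint lever below 0.04 rad and angle between the x axis of pin_seat and the y axis of fork_mid, either way round below 0.08 rad and ((distance between pin_seat and fork_right below 0.006 m and y of pin_tip in the frame of fork_mid above 0.055 m) or (distance between pin_seat and fork_left below 0.006 m and y of pin_tip in the frame of fork_mid below -0.055 m)) and velocity of joint lever below 0.05 rad/s); the robot touches nothing.
It fails at once if a bystander is shifted by more than 30 mm: tape roll (distance of tape_roll from where it was at the start of the episode above 0.03 m).
It fails at once if a bystander is shifted by more than 30 mm: block (distance of block from where it was at the start of the episode above 0.03 m).
It also fails if it takes over 70 s, if anything falls off the work surface, if the arm or the gripper's body presses on something with over 40 N, if the wrist force passes 120 N, or if a joint passes its speed limit or range.

## Robot

A 6-joint arm with a two-finger parallel gripper is mounted at the origin on a cart in front of the work surface, level with it; the furniture and walls round the work are solid. World frame = base frame: x ahead of the robot, y to its left, z up, the work surface at z = 0. Lengths are in mm, angles in rad, forces in N, time in s.
With the tool pointing down it reaches from about 300 to 775 mm from the base axis. Payload 14.6 kg.
Tool frame: the origin (TCP) lies on the centre line of the jaws, within the pads' length; the fingertips stand 8 mm ahead of it and the grasp point (between the pads) lies 11 mm behind it; z points along the fingers, y is the direction in which the jaws open and shut (so a half turn about z gives the same grasp; the last joint's range is limited). The gripper opens to 94 mm and grips with 3 to 60 N. Pads are 16 mm wide; open, the fingers measure 119 mm over their backs; the gripper's body (75 mm by 177 mm) begins 78 mm behind the grasp point.
Start: joints at [1.081, 0.3, 1.521, -0, 1.321, -0.067], TCP at [225.67, 501.56, 213.446] pointing down, gripper open.
Joint ranges: [-3.03, 3.03], [-0.79, 2.21], [0.23, 2.52], [-1.04, 4.18], [0, 3.07], [-2.55, 2.55]. Speed limits (rad/s): [2.22, 2.22, 2.57, 3.14, 3.14, 3.14].

## Interface

Orientations are given as [roll, pitch, yaw] about the fixed x, y, z axes, in that order (R = Rz(yaw) Ry(pitch) Rx(roll)).
In Python, from cell import read_state, cams, manip gives the robot as it stands.
- The arm moves only by the shell command python3 -m handwheel 'ROWS' [OPENING] [FORCE]. ROWS is JSON, a list of rows, each a list of 4 numbers: the shift along the tool's x, y, z in m, then the turn about the tool's z in degrees. In form: [[dx, dy, dz, turn], ...]. A call has 1 to 5 rows; each row is the pose to reach, as a shift and turn from the pose measured when the call began, along the tool's axes at that moment; what a row does not reach only later rows make up. A row lasts 1/8 s, in which the tool goes at most 62.5 mm and 10.7 degrees, less where a joint would pass 70% of its speed; a pose out of reach is approached as far as the arm can. A call with a gripper value outside its range is refused whole. OPENING is the closure, from 0 (fully open) to 1 (shut), set as the call begins (- or left out, the last holds). The fingers move at their own pace and stop on an object; FORCE is the grip in N (left out, the last holds). Time passes only in rows, so rows that repeat a pose let the fingers close. It gives the time, the measured TCP pose, the force and the opening at its end, in the units of the state.
- read_state(): the state, without advancing time (a new reading comes with each control period).
- cams.camera(name): name is "side" or "top"; returns the picture (420x560x3 uint8, red, green, blue); there is no depth.
- cams.get_calibration(name): a dict with "vertical_fov" (degrees; the focal length in pixels is half the picture's height over the tangent of half this angle, whatever the lens; pixels are square), "cx", "cy" (the principal point, pixels), "R" (3x3) and "t" (3): a world point X has camera coordinates R X + t. Camera axes: x right, y down, z forward; pixel columns grow to the right and rows downward; lengths in mm; the calibration is good to about 2 mm. A picture is of the moment at which its call begins. get_calibration takes no time and is no camera call.
- manip.sign_off(): hands the job in, once; it reports no verdict.
The state is a dict: "clock": time; "joints": joint angles; "qd": joint speeds; "effort": joint torques, N m; "eef_pos": TCP position; "eef_rot": TCP orientation; "wrist_force": force on the tool from outside, world axes, zero at the start; "moment": the same for the moment, N m; "finger_gap": finger opening in mm.
Only numpy, scipy, OpenCV 4.12 (cv2) and the standard library are available. Lean on these libraries where they do the work, as an engineer would, in place of code of your own. Each camera call takes 0.05 s, during which the arm holds its last target. There are 200 camera calls.

## Working session

There is one attempt and no reset: what is moved stays moved. The work goes in short steps, Python scripts to look and compute and a shell command to move; the robot and the scene stay as the last step left them, time stands still between calls to the robot, and variables do not carry over. Pictures are saved under pics/ and viewed, about 8 in all and at most 12, crops included, and the job is handed in when it is done.

```bash
mkdir -p pics; ls
python3 - <<'E'
from cell import read_state, cams
import cv2,json
for n in("side","top"):
    im=cams.camera(n); cv2.imwrite(f"pics/{n}0.png",cv2.cvtColor(im,cv2.COLOR_RGB2BGR))
    c=cams.get_calibration(n); print(n,c)
s=read_state(); print(s)
E
```

```text
pics
side {'vertical_fov': 52.54337655545346, 'cx': 278.83061698717853, 'cy': 203.8259922759754, 'R': array([[ 9.99924152e-01, -1.22953095e-02, -7.18045287e-04],
       [-8.22305675e-03, -6.23069567e-01, -7.82123198e-01],
       [ 9.16905463e-03,  7.82069780e-01, -6.23123413e-01]]), 't': array([-543.97714909,   -8.23965777,  967.86658083])}
top {'vertical_fov': 52.75554356370461, 'cx': 274.99183915006495, 'cy': 206.40208630558809, 'R': array([[ 0.00794338, -0.99993906, -0.00766704],
       [-0.9674495 , -0.00574541, -0.25299892],
       [ 0.25293945,  0.00942714, -0.96743618]]), 't': array([-103.43737939,  556.91306479,  796.08024009])}
{'clock': 0.1, 'joints': array([ 1.08139430e+00,  3.00388686e-01,  1.52151854e+00,  3.24035317e-05,
        1.32070322e+00, -6.66284249e-02]), 'qd': array([ 0.0007741 , -0.0011802 , -0.00161375,  0.00053155, -0.00052355,
       -0.00066929]), 'effort': array([-1.16041218e-03, -5.32639503e+01, -3.53289735e+01,  7.08821020e-02,
        2.34361592e-02, -5.37513790e-05]), 'eef_pos': array([225.56238879, 501.36928489, 212.95799147]), 'eef_rot': array([-3.14057921e+00, -9.90812263e-05,  2.71881096e+00]), 'wrist_force': array([-0.39760882,  0.09589128,  0.1077945 ]), 'moment': array([ 0.05667612, -0.03447951,  0.02622929]), 'finger_gap': 94.19299094555022}
```

View pics/side0.png

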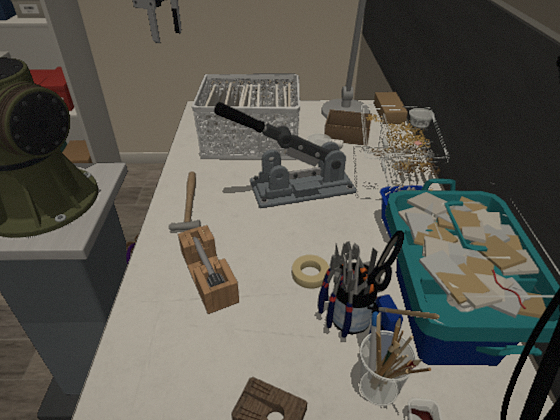

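View pics/top0.png

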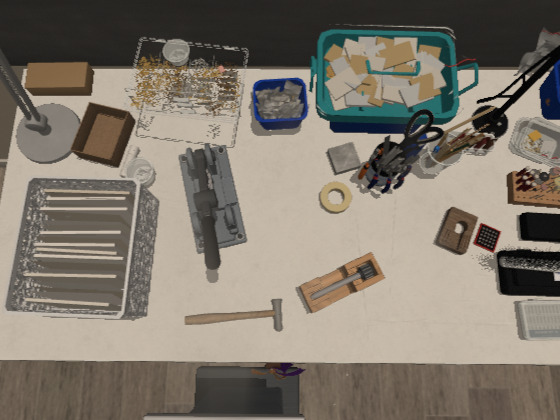

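The side view shows the shear around (300,160), with its handle raised to the left at (240,118), and the pin rest at (208,270). In the top view the shear is around (212,200), the rest at (342,282) with the knob to the right, the tape at (336,196) and the block at (344,157). Next I'll look at enlarged crops.

Run:
```python
import cv2,numpy as np
def crop(n,x0,y0,x1,y1,k):
    im=cv2.imread(f"pics/{n}0.png")[y0:y1,x0:x1]
    im=cv2.resize(im,None,fx=k,fy=k,interpolation=cv2.INTER_CUBIC)
    for x in range((x0+9)//10*10,x1,10): cv2.line(im,((x-x0)*k,0),((x-x0)*k,12 if x%50==0 else 6),(0,0,255),1)
    for y in range((y0+9)//10*10,y1,10): cv2.line(im,(0,(y-y0)*k),(12 if y%50==0 else 6,(y-y0)*k),(0,0,255),1)
    return im
a=crop("side",170,90,370,210,4)
cv2.imwrite("pics/c1.png",a)
b=crop("side",170,220,250,320,4); c=crop("top",295,250,395,315,4); 
m=np.zeros((400,320+400+0,3),np.uint8); m[:,:320]=b; m[:260,320:]=c
cv2.imwrite("pics/c2.png",m)
cv2.imwrite("pics/c3.png",crop("top",165,135,265,285,4))
```

```text
(no output)
```

View pics/c1.png

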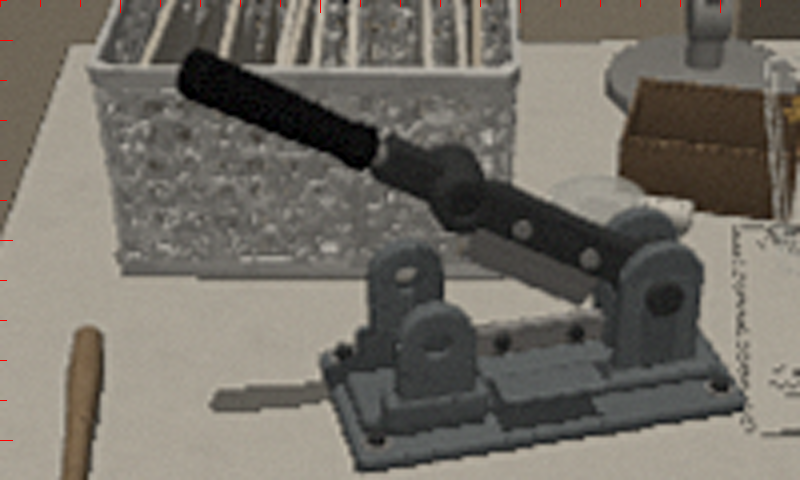

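View pics/c2.png

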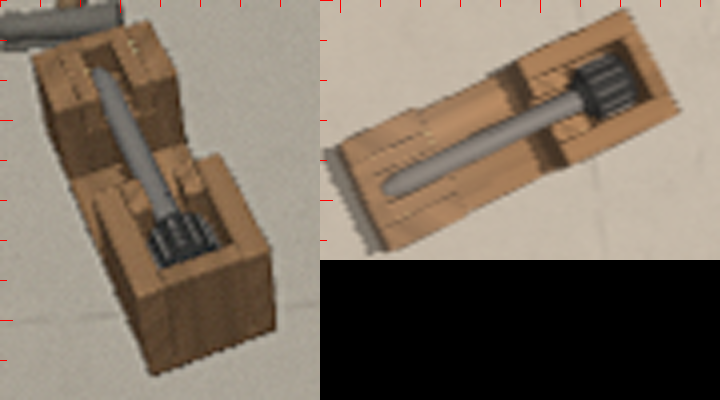

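View pics/c3.png

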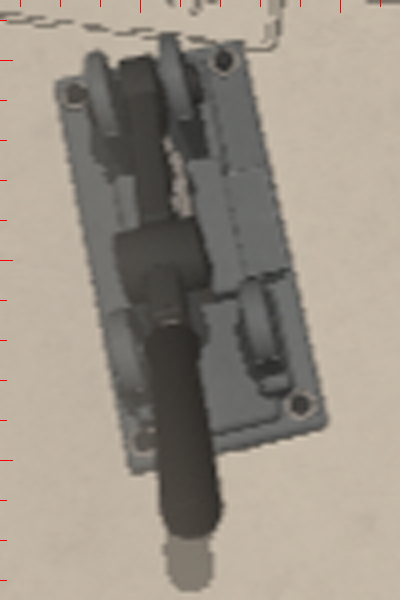

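The crops give these full-image pixels:

| View | Feature | Pixel |
|---|---|---|
| Side | Near ear hole | (279.2,176) |
| Side | Far ear hole (inner face) | (271.2,158.7) |
| Side | Hinge pin (outer face) | (336,164.5) |
| Side | Handle | (218.7,108) to (261.2,126) |
| Side | Pin tip | (195,238.2) |
| Side | Pin seat | (212,273) |
| Top | Pin tip | (311.3,296.8) |
| Top | Pin seat | (360.5,275.5) |
| Top | Base corners | (197.5,253), (246.7,241), (225,145.5), (178.7,156) |

```bash
cat > h.py <<'E'
import numpy as np, cv2
from cell import read_state, cams
from scipy.spatial.transform import Rotation as Ro
C={n:cams.get_calibration(n) for n in("side","top")}
def P(n,X):
    c=C[n]; X=np.atleast_2d(X)@c["R"].T+c["t"]; f=210/np.tan(np.radians(c["vertical_fov"]/2))
    return X[:,:2]/X[:,2:]*f+[c["cx"],c["cy"]]
def tri(ps,x0=(450,0,50)):
    from scipy.optimize import least_squares
    r=least_squares(lambda X:np.concatenate([P(n,X)[0]-p for n,p in ps]),x0)
    return r.x, np.abs(r.fun).max()
def toolrel(X):  # world displacement target -> tool axes shift
    s=read_state(); R=Ro.from_euler("xyz",s["eef_rot"]).as_matrix()
    return R.T@(np.asarray(X)-s["eef_pos"])
def save(name,cam,x0,y0,x1,y1,k):
    im=cv2.cvtColor(cams.camera(cam),cv2.COLOR_RGB2BGR)[y0:y1,x0:x1]
    im=cv2.resize(im,None,fx=k,fy=k,interpolation=cv2.INTER_CUBIC)
    for x in range((x0+9)//10*10,x1,10): cv2.line(im,((x-x0)*k,0),((x-x0)*k,12 if x%50==0 else 6),(0,0,255),1)
    for y in range((y0+9)//10*10,y1,10): cv2.line(im,(0,(y-y0)*k),(12 if y%50==0 else 6,(y-y0)*k),(0,0,255),1)
    cv2.imwrite(f"pics/{name}.png",im)
E
python3 - <<'E'
from h import *
from scipy.optimize import least_squares
for n in C: print(n,"cam at",-C[n]["R"].T@C[n]["t"])
t,e1=tri([("side",[195,238.2]),("top",[311.3,296.8])]); s,e2=tri([("side",[212,273]),("top",[360.5,275.5])])
k,e3=tri([("side",[215.5,280]),("top",[367,272])])
print("tip",t,e1,"seat",s,e2,"len",np.linalg.norm(t-s),"knob",k,e3,"yaw",np.arctan2(*(t-s)[1::-1]))
# shear
obs=[("side",(0,-40,0),(279.2,176)),("side",(0,28,0),(271.2,158.7))]
def res(p,full=0):
    x,y,z,yaw,a,w,oy,ox,h=p
    R=Ro.from_euler("z",yaw).as_matrix(); o=np.array([x,y,z]); r=[]
    for n,q,uv in obs: r.append(P(n,o+R@q)[0]-uv)
    lev=lambda d:np.array([135-d*np.cos(a),0,d*np.sin(a)])
    for n,d,uv in [("side",299,(219.5,109)),("side",191,(261.2,126)),("top",191,(207.5,218))]: r.append(P(n,o+R@lev(d))[0]-uv)
    for q,uv in [((-116,55),(197.5,253.2)),((-116,-55),(246.7,241.2)),((116,-55),(225,145.5)),((116,55),(178.7,156.2))]:
        r.append(P("top",np.r_[o[:2],h]+R@[q[0]+ox,q[1]+oy,0])[0]-uv)
    r.append([(h-15)/8,(oy)/20]); 
    return np.concatenate(r)
f=least_squares(res,[560,200,70,-.2,.5,0,0,60,15],loss="soft_l1")
print(np.round(f.x,3)); print(np.round(res(f.x),1))
x,y,z,yaw=f.x[:4];R=Ro.from_euler("z",yaw).as_matrix()
for q in [(0,-34,22),(0,34,22)]: print("ear top pred top img",P("top",np.array([x,y,z])+R@q))
E
```

```text
side cam at [ 534.99371279 -768.76145126  596.26529943]
top cam at [ 338.2468082  -107.73614069  910.26217245]
tip [ 380.25905018 -173.29228082   39.23030189] 0.9559363154316429 seat [ 423.87263054 -271.79694064   49.43811139] 1.629712988714914 len 108.21049751454845 knob [ 431.18784041 -285.65827778   47.25484568] 1.617054223974435 yaw 1.9876102697161915
[5.35668e+02 2.74700e+01 7.03360e+01 2.47000e-01 5.53000e-01 9.34310e+01
 3.60000e-02 6.19110e+01 1.01400e+00]
[ 0.3 -0.2  0.7  0.6 -4.5 -1.9  0.6  1.3 -0.2  0.2  0.   0.3  0.5  0.3
 -0.  -0.4 -0.6 -0.4 -1.7  0. ]
ear top pred top img [[227.68120898 210.06241836]]
ear top pred top img [[194.20622587 218.00018703]]
```

```bash
python3 -m handwheel '[[-0.03,-0.02,-0.07,5],[-0.07,-0.06,-0.08,15],[-0.11,-0.1,-0.08,25],[-0.16,-0.14,-0.08,35],[-0.2,-0.18,-0.08,44]]' 1 20
python3 - <<'E'
from h import *
from scipy.optimize import least_squares
o=[("side",(0,),(195,238.2)),("top",(0,),(311.3,296.8)),("side",(110,),(212,273)),("top",(110,),(360.5,275.5))]
def r(p): 
    u=np.array([np.cos(p[2]),np.sin(p[2]),0]); X=np.array([p[0],p[1],p[3]])
    return np.concatenate([P(n,X-d[0]*u)[0]-uv for n,d,uv in o])
f=least_squares(r,[380,-173,2,40]);print(f.x,np.round(f.fun,1))
p=f.x;u=np.array([np.cos(p[2]),np.sin(p[2])]);print("shank pt",p[:2]-60*u)
T=[448.4,5.5,290]; print(toolrel(T), read_state()["eef_rot"])
E
```

```text
clock: 0.72
eef_pos: [334.6, 253.3, 293.0]
eef_rot: [-3.141, 0.001, 1.945]
wrist_force: [0.9, 0.7, 1.0]
finger_gap: 47.3
[ 379.57514176 -172.29989574    1.99254512   44.52364134] [-1.6 -2.2 -0.6 -0.7 -0.7  2.6 -0.5 -1.8]
shank pt [ 404.13653975 -227.04236306]
[-272.26826436   15.2765407     3.20850907] [-3.14076750e+00  7.72712322e-04  1.94538753e+00]
```

```bash
python3 -m handwheel '[[-0.055,0.003,0,2],[-0.11,0.006,0,4],[-0.165,0.009,0,6],[-0.22,0.012,0,7],[-0.272,0.015,0.003,7]]'; python3 -m handwheel '[[0,0,0.02,0],[0,0,0.035,0]]'
python3 - <<'E'
from h import *
print(toolrel([448.4,5.5,90]))
save("a1","side",150,40,370,210,3)
E
```

```text
clock: 1.35
eef_pos: [448.5, 3.8, 290.2]
eef_rot: [-3.141, 0.001, 1.823]
wrist_force: [0.9, 0.8, 0.2]
finger_gap: 0.7
clock: 1.6
eef_pos: [448.2, 3.4, 254.1]
eef_rot: [-3.14, 0.0, 1.822]
wrist_force: [1.4, -0.0, 0.6]
finger_gap: 0.2
[  2.09243479   0.93678683 164.07466993]
```

View pics/a1.png

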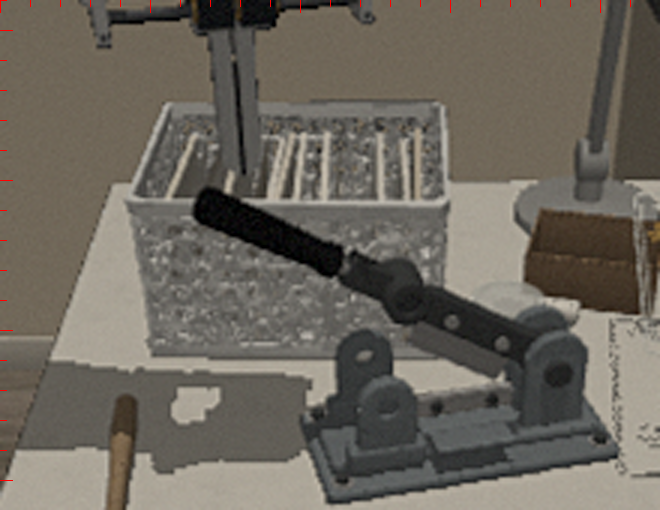

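The closed fingertips, at about crop (238,172), sit just above the handle at about (238,210), as planned. I'll press the lever down now.

```bash
python3 -m handwheel '[[0.002,0.001,0.02,0],[0.002,0.001,0.04,0],[0.002,0.001,0.06,0],[0.002,0.001,0.08,0],[0.002,0.001,0.1,0]]';  python3 -m handwheel '[[0,0,0.02,0],[0,0,0.035,0],[0,0,0.045,0],[0,0,0.055,0],[0,0,0.060,0]]'
```

```text
clock: 2.28
eef_pos: [447.8, 6.7, 152.5]
eef_rot: [-3.139, 0.0, 1.824]
wrist_force: [-0.9, -0.1, 3.7]
finger_gap: 0.4
clock: 2.9
eef_pos: [447.6, 6.7, 92.0]
eef_rot: [-3.139, -0.0, 1.824]
wrist_force: [-2.2, -0.1, 2.8]
finger_gap: 0.3
```

```bash
python3 -m handwheel '[[0,0,0.002,0],[0,0,0.003,0],[0,0,0.004,0],[0,0,0.005,0],[0,0,0.005,0]]';  python3 -m handwheel '[[0,0,0.002,0],[0,0,0.003,0],[0,0,0.003,0]]'
```

```text
clock: 3.52
eef_pos: [447.8, 6.7, 88.5]
eef_rot: [-3.139, 0.0, 1.824]
wrist_force: [-11.5, -0.8, 23.2]
finger_gap: 0.8
clock: 3.9
eef_pos: [448.0, 6.6, 88.1]
eef_rot: [-3.14, 0.001, 1.824]
wrist_force: [-20.7, 0.1, 44.4]
finger_gap: 0.5
```

```bash
python3 -m handwheel '[[0,0,-0.05,0],[0,0,-0.1,0],[-0.04,-0.02,-0.12,0],[-0.08,-0.04,-0.12,-3],[-0.13,-0.06,-0.12,-6]]' 0;  python3 -m handwheel '[[-0.04,-0.02,0,-2],[-0.085,-0.041,0,-4],[-0.085,-0.041,0.03,-4],[-0.085,-0.041,0.05,-4]]'
python3 - <<'E'
from h import *
print(toolrel([404.1,-227,29]),read_state()["eef_rot"][2])
save("a2","side",150,30,350,180,4); save("a2s","side",150,160,270,310,4); save("a2t","top",150,130,390,310,3)
E
```

```text
clock: 4.53
eef_pos: [422.4, -135.3, 208.9]
eef_rot: [-3.141, 0.002, 1.932]
wrist_force: [-0.3, 0.6, -0.4]
finger_gap: 46.5
clock: 5.03
eef_pos: [413.8, -229.9, 158.0]
eef_rot: [-3.141, 0.001, 2.0]
wrist_force: [-0.2, -0.6, 0.5]
finger_gap: 87.3
[  6.84866547  -7.52316452 129.0274445 ] 2.00007661766035
```

View pics/a2s.png

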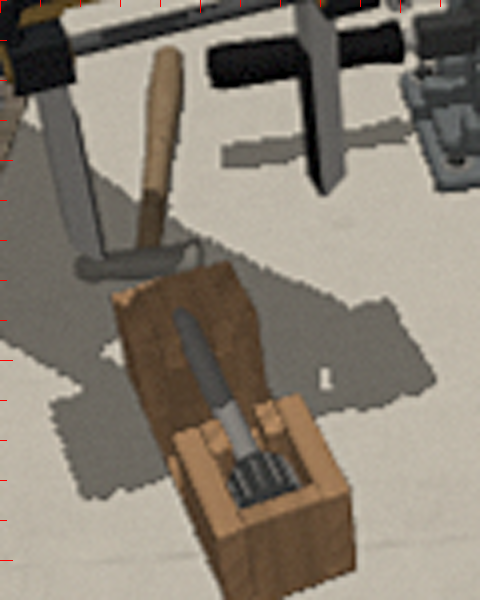

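View pics/a2t.png

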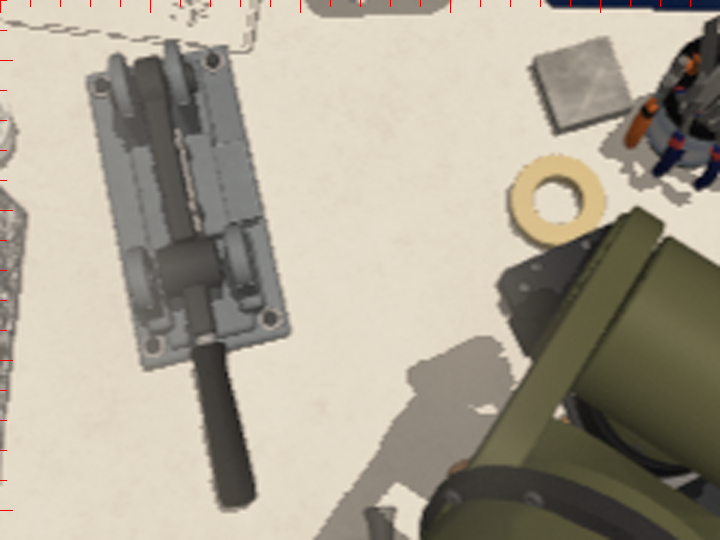

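The lever lies between the ears: its boss is at crop (190,265), between the ears at (138,275) and (240,250). The pin sits undisturbed in the rest at side crop (180,315) to (260,480), and the open fingers straddle it. I'll descend and grip.

```bash
python3 -m handwheel '[[0.007,-0.008,0.03,0.4],[0.007,-0.008,0.07,0.4],[0.007,-0.008,0.1,0.4],[0.007,-0.008,0.12,0.4],[0.007,-0.008,0.128,0.4]]';  python3 -m handwheel '[[0,0,0,0],[0,0,0,0],[0,0,0,0],[0,0,0,0],[0,0,0,0]]' 1 20; python3 -m handwheel '[[0,0,0,0],[0,0,0,0],[0,0,0,0],[0,0,0,0],[0,0,0,0]]' 1 30
```

```text
clock: 5.8
eef_pos: [404.0, -226.5, 30.9]
eef_rot: [-3.141, 0.001, 1.995]
wrist_force: [0.2, 0.3, 0.6]
finger_gap: 93.8
clock: 6.42
eef_pos: [404.1, -226.6, 31.1]
eef_rot: [-3.141, 0.001, 1.995]
wrist_force: [-0.7, 0.0, -0.1]
finger_gap: 47.5
clock: 7.05
eef_pos: [404.1, -226.5, 31.1]
eef_rot: [-3.141, 0.001, 1.995]
wrist_force: [-0.5, 0.4, -0.0]
finger_gap: 11.0
```

```bash
python3 -m handwheel '[[0,0,-0.02,0],[0,0,-0.045,0],[0,0,-0.07,0],[0,0,-0.09,0],[0,0,-0.1,0]]'
python3 - <<'E'
from h import *
print("tape",tri([("side",[310,270]),("top",[336,196])]))
print("scissor handle top",tri([("side",[397,240]),("top",[428,130])]))
print("scissor handle/tool",tri([("side",[380,258]),("top",[405,125])]))
print("blue pen end",tri([("side",[322,310]),("top",[362,182])]))
for T in ([565,-88.9,131],[565,-88.9,61]): print(toolrel(T))
E
```

```text
clock: 7.68
eef_pos: [404.2, -226.5, 131.9]
eef_rot: [-3.141, 0.002, 1.995]
wrist_force: [-0.2, 0.2, -1.4]
finger_gap: 10.9
tape (array([ 598.06327413, -233.05827734,   12.91871495]), np.float64(0.3186197975082905))
scissor handle top (array([ 683.0432524 , -372.33374633,  214.22456848]), np.float64(10.712041274853647))
scissor handle/tool (array([ 686.73915255, -347.95013565,  163.96613266]), np.float64(4.373717781293351))
blue pen end (array([ 624.3299028 , -298.89688063,  -14.61172244]), np.float64(6.11810165796507))
[ 59.33406788 203.11481053   0.6961722 ]
[ 59.47339342 203.13333005  70.6960311 ]
```

```bash
python3 -m handwheel '[[0.01,0.04,0,2],[0.02,0.08,0,4],[0.03,0.12,0,6],[0.045,0.16,0,8],[0.059,0.203,0,10]]'; python3 -m handwheel '[[0,0,0.02,0],[0,0,0.04,0],[0,0,0.05,0],[0,0,0.05,0]]'
python3 - <<'E'
from h import *
s=read_state();print(toolrel([565,-88.9,61]),s["eef_pos"],s["eef_rot"])
save("b1","side",225,120,345,240,5); save("b1t","top",180,160,330,280,5)
o=np.array([535.7,27.5,70.]);R=Ro.from_euler("z",.247).as_matrix()
for n in C: print(n,"fork_right,left px",P(n,o+R@[0,-40,0]),P(n,o+R@[0,40,0]))
E
```

```text
clock: 8.3
eef_pos: [565.7, -88.1, 131.0]
eef_rot: [-3.141, 0.002, 1.819]
wrist_force: [-0.4, -0.2, -0.5]
finger_gap: 10.7
clock: 8.8
eef_pos: [565.3, -88.3, 80.4]
eef_rot: [-3.139, 0.001, 1.819]
wrist_force: [-0.5, -0.3, -0.8]
finger_gap: 10.9
[-0.53769827 -0.38115103 19.37957326] [565.27348277 -88.25867001  80.3782393 ] [-3.13946516e+00  8.77353930e-04  1.81850758e+00]
side fork_right,left px [[279.54696622 175.88897357]] [[270.60651866 156.71899373]]
top fork_right,left px [[231.79913294 212.04525989]] [[193.40733895 221.14967656]]
```

View pics/b1.png

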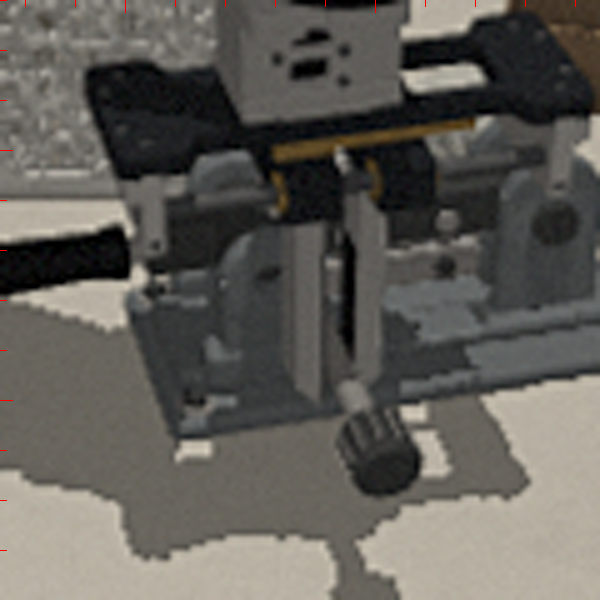

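View pics/b1t.png

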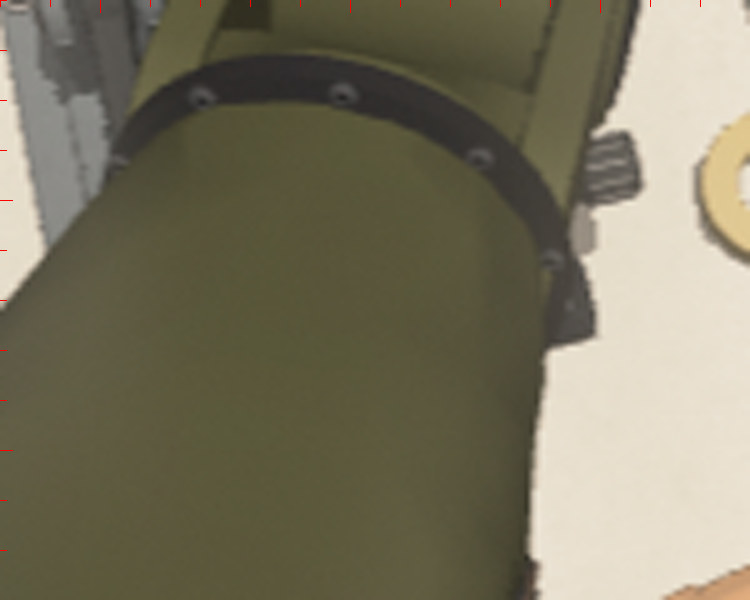

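The near ear hole shows at side (278,174.4), which matches the prediction. The knob centre is at about side (300.6,209.6) and top (303,193.6). I'll check these against the expected in-hand pose.

Run:
```python
from h import *
k,e=tri([("side",[300.6,209.6]),("top",[303,193.6])]);print("knob meas",k,e)
g=np.array([565.3,-88.3,89.4]);u=np.array([np.cos(1.8185),np.sin(1.8185),0])
for d in(-50,-64,-78): print(d,g+d*u,P("side",g+d*u),P("top",g+d*u))
print("tilt if any: seat side px for z 80/89/98",[P("side",(g-50*u)*[1,1,0]+[0,0,z])[0] for z in(83,89,95)])
```

```text
knob meas [ 581.07654826 -155.57419383   92.78712346] 1.0327876520539405
-50 [ 577.55891847 -136.77389935   89.4       ] [[297.28399416 205.03794343]] [[293.44412307 194.66658608]]
-64 [ 580.99141564 -150.34659117   89.4       ] [[299.44234683 209.5367041 ]] [[300.16234993 193.07093827]]
-78 [ 584.42391281 -163.91928298   89.4       ] [[301.65857841 214.15610463]] [[306.86895528 191.47805068]]
tilt if any: seat side px for z 80/89/98 [array([297.19603971, 207.64661782]), array([297.27847165, 205.20173745]), array([297.3616674 , 202.73420334])]
```

The pin sits in the hand as expected, perhaps 5 mm further back. Now I'll lower it to hole height and advance with force checks.

```bash
python3 -m handwheel '[[0,0,0.01,0],[0,0,0.019,0],[0,0,0.0193,0],[0,0,0.0193,0]]'; python3 -m handwheel '[[0.005,0,0,0],[0.01,0,0,0],[0.015,0,0,0],[0.02,0,0,0],[0.022,0,0,0]]'; python3 -m handwheel '[[0.003,0,0,0],[0.006,0,0,0],[0.009,0,0,0],[0.012,0,0,0]]'
python3 - <<'E'
from h import *
s=read_state();print(s["moment"],toolrel([565-.2445*-0,-88.9,61]))
R=Ro.from_euler("z",.247).as_matrix();print("tcp in fork",R.T@(s["eef_pos"]-[535.7,27.5,70]))
E
```

```text
clock: 9.4
eef_pos: [565.9, -88.4, 62.3]
eef_rot: [-3.141, 0.002, 1.818]
wrist_force: [-0.3, -0.0, -1.2]
finger_gap: 11.1
clock: 10.02
eef_pos: [560.5, -66.7, 62.3]
eef_rot: [-3.141, 0.002, 1.819]
wrist_force: [-0.2, 0.1, -1.5]
finger_gap: 11.1
clock: 10.52
eef_pos: [557.1, -55.1, 62.1]
eef_rot: [-3.14, 0.002, 1.819]
wrist_force: [-3.2, -3.7, -2.6]
finger_gap: 11.4
[-0.78309995  0.68830406  0.19111368] [-34.69863009  -0.64795162   1.1158283 ]
tcp in fork [  0.56331727 -85.32975806  -7.94772357]
```

```bash
python3 -m handwheel '[[0,-0.001,0.001,0],[0,-0.001,0.001,0]]'; python3 -m handwheel '[[0.003,0,0,0],[0.006,0,0,0],[0.009,0,0,0],[0.01,0,0,0]]'
```

```text
clock: 10.78
eef_pos: [556.2, -55.1, 61.1]
eef_rot: [-3.141, 0.001, 1.819]
wrist_force: [-1.8, 1.4, -1.9]
finger_gap: 11.1
clock: 11.28
eef_pos: [553.7, -45.2, 61.1]
eef_rot: [-3.141, 0.001, 1.819]
wrist_force: [-2.1, -2.3, -0.9]
finger_gap: 10.9
```

```bash
python3 -m handwheel '[[0.003,-0.0005,0,0],[0.006,-0.0005,0,0],[0.009,-0.0005,0,0],[0.01,-0.0005,0,0]]';  python3 -m handwheel '[[0.003,0,0,0],[0.006,0,0,0],[0.009,0,0,0],[0.01,0,0,0]]'
python3 - <<'E'
from h import *
s=read_state();print(s["moment"])
R=Ro.from_euler("z",.247).as_matrix();print("tcp in fork",R.T@(s["eef_pos"]-[535.7,27.5,70]))
E
```

```text
clock: 11.78
eef_pos: [550.7, -35.4, 61.1]
eef_rot: [-3.141, 0.001, 1.819]
wrist_force: [-1.1, -1.0, -1.3]
finger_gap: 10.7
clock: 12.28
eef_pos: [548.2, -25.5, 61.1]
eef_rot: [-3.14, 0.001, 1.819]
wrist_force: [-3.2, -1.8, -0.4]
finger_gap: 11.0
[-0.41228367  0.41012204  0.05684659]
tcp in fork [ -0.89352764 -54.46664396  -8.94138358]
```

```bash
python3 -m handwheel '[[0.002,0,0,0],[0.003,0,0,0],[0.003,0,0,0],[0.003,0,0,0]]'; python3 -m handwheel '[[0,0,0,0],[0,0,0,0],[0,0,0,0],[0,0,0,0],[0,0,0,0]]' 0.5; python3 -m handwheel '[[0,0,-0.03,0],[0,0,-0.06,0],[0,0,-0.09,0],[-0.03,0,-0.1,0],[-0.08,0,-0.1,0]]'
python3 - <<'E'
from h import *
s=read_state();R=Ro.from_euler("z",.247).as_matrix();print("tcp in fork",R.T@(s["eef_pos"]-[535.7,27.5,70]))
save("d1","side",235,120,335,240,5)
E
```

```text
clock: 12.78
eef_pos: [547.4, -22.6, 61.0]
eef_rot: [-3.14, 0.001, 1.819]
wrist_force: [-2.3, -0.2, -0.6]
finger_gap: 11.1
clock: 13.4
eef_pos: [547.4, -22.5, 61.0]
eef_rot: [-3.14, 0.001, 1.819]
wrist_force: [0.4, -0.4, -0.6]
finger_gap: 46.8
clock: 14.02
eef_pos: [567.8, -100.0, 162.5]
eef_rot: [3.141, 0.002, 1.822]
wrist_force: [0.2, -0.7, 0.7]
finger_gap: 47.0
tcp in fork [-3.78050868e-02 -1.31490992e+02  9.25013179e+01]
```

View pics/d1.png

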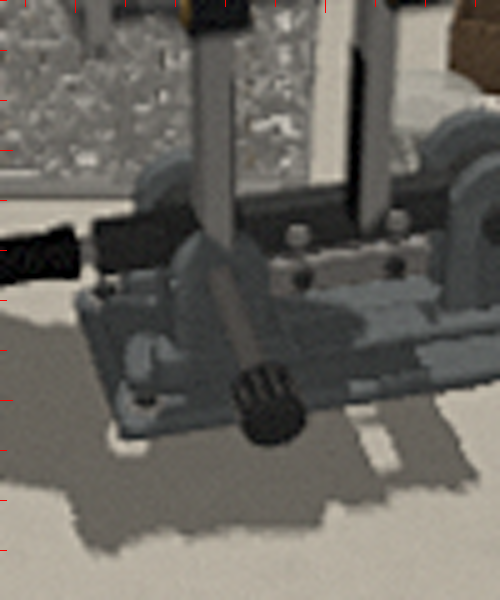

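The pin stays in the ear with its knob drooping slightly; the knob centre is at about side (288.6,200.4).

Run:
```python
from h import *
o=np.array([535.7,27.5,70.]);R=Ro.from_euler("z",.247).as_matrix()
for y in(-112,-116,-120,-124):
  print(y,[np.round(P("side",o+R@[-1,y,z])[0],1) for z in(-10,-6,-3,0)])
for y in (-114,-117): print(toolrel(o+R@[-.9,y,-12]))
```

```text
-112 [array([288.1, 199.4]), array([288.2, 197.8]), array([288.2, 196.7]), array([288.2, 195.5])]
-116 [array([288.7, 200.5]), array([288.7, 199. ]), array([288.7, 197.8]), array([288.7, 196.7])]
-120 [array([289.2, 201.7]), array([289.2, 200.2]), array([289.2, 199. ]), array([289.3, 197.8])]
-124 [array([289.7, 202.9]), array([289.8, 201.3]), array([289.8, 200.2]), array([289.8, 199. ])]
[2.33134106e+01 1.19288646e-02 1.03657872e+02]
[2.03134254e+01 1.16320420e-02 1.03667278e+02]
```

```bash
python3 -m handwheel '[[0.0135,-0.001,0.03,0],[0.0135,-0.001,0.06,0],[0.0135,-0.001,0.09,0],[0.0135,-0.001,0.1,0],[0.0135,-0.001,0.105,0]]'; python3 -m handwheel '[[0,0,0,0],[0,0,0,0],[0,0,0,0],[0,0,0,0],[0,0,0,0]]' 1 15
python3 - <<'E'
from h import *
s=read_state();R=Ro.from_euler("z",.247).as_matrix();print("tcp in fork",R.T@(s["eef_pos"]-[535.7,27.5,70]),s["moment"])
E
```

```text
clock: 14.7
eef_pos: [564.4, -93.1, 56.9]
eef_rot: [3.141, 0.003, 1.818]
wrist_force: [0.2, -0.4, 1.0]
finger_gap: 47.1
clock: 15.32
eef_pos: [564.5, -93.2, 57.1]
eef_rot: [3.141, 0.004, 1.818]
wrist_force: [-0.0, -0.8, 1.4]
finger_gap: 27.3
tcp in fork [  -1.55224846 -124.04292583  -12.87315821] [-0.19677685  0.00054755 -0.02654231]
```

```bash
python3 -m handwheel '[[0,0,-0.002,0],[0,0,-0.004,0],[0.003,0,-0.004,0],[0.006,0,-0.004,0],[0.01,0,-0.005,0]]' - 25; python3 -m handwheel '[[0.004,0,0,0],[0.008,0,0,0],[0.012,0,0,0],[0.015,0,0,0]]'
```

```text
clock: 15.95
eef_pos: [561.9, -83.1, 61.9]
eef_rot: [3.141, 0.003, 1.818]
wrist_force: [0.6, -0.4, -1.8]
finger_gap: 26.7
clock: 16.45
eef_pos: [558.5, -69.0, 62.3]
eef_rot: [3.14, 0.005, 1.818]
wrist_force: [1.0, -7.0, 1.6]
finger_gap: 27.2
```

```bash
python3 -m handwheel '[[0.003,0,0,0],[0.006,0,0,0],[0.006,0,0,0]]'
python3 - <<'E'
from h import *
s=read_state();R=Ro.from_euler("z",.247).as_matrix();print("tcp in fork",R.T@(s["eef_pos"]-[535.7,27.5,70]),R.T@s["wrist_force"],R.T@s["moment"])
E
```

```text
clock: 16.82
eef_pos: [557.6, -64.3, 63.3]
eef_rot: [3.139, 0.008, 1.818]
wrist_force: [-1.6, -9.8, 5.8]
finger_gap: 27.2
tcp in fork [ -1.20765556 -94.40020859  -6.74691088] [-3.90415554 -9.07411222  5.77724178] [-1.95688427  0.73675683  0.05664419]
```

```bash
python3 -m handwheel '[[0,-0.0005,-0.0015,0],[0,-0.0005,-0.0025,0],[0,-0.0005,-0.0025,0]]';python3 -m handwheel '[[0.003,0,0,0],[0.006,0,0,0],[0.006,0,0,0]]'
python3 - <<'E'
from h import *
s=read_state();R=Ro.from_euler("z",.247).as_matrix();print("tcp in fork",R.T@(s["eef_pos"]-[535.7,27.5,70]),R.T@s["wrist_force"],R.T@s["moment"])
E
```

```text
clock: 17.2
eef_pos: [557.0, -64.2, 65.6]
eef_rot: [3.139, 0.007, 1.818]
wrist_force: [0.2, 0.3, -2.1]
finger_gap: 27.2
clock: 17.58
eef_pos: [555.5, -58.0, 65.5]
eef_rot: [3.139, 0.007, 1.818]
wrist_force: [-0.7, 1.2, -1.4]
finger_gap: 26.9
tcp in fork [ -1.74036459 -87.7394242   -4.45028737] [-0.42835982  1.32991189 -1.38595691] [-0.13792919  0.09801406 -0.0455032 ]
```

Free now, so I'll keep pushing.

```bash
python3 -m handwheel '[[0.004,0,0,0],[0.008,0,0,0],[0.011,0,0,0],[0.012,0,0,0]]';python3 -m handwheel '[[0.004,0,0,0],[0.007,0,0,0],[0.008,0,0,0]]'
python3 - <<'E'
from h import *
s=read_state();R=Ro.from_euler("z",.247).as_matrix();print("tcp in fork",R.T@(s["eef_pos"]-[535.7,27.5,70]),R.T@s["wrist_force"],R.T@s["moment"])
E
```

```text
clock: 18.08
eef_pos: [552.5, -46.2, 65.5]
eef_rot: [3.139, 0.007, 1.819]
wrist_force: [-0.4, -0.1, -0.8]
finger_gap: 27.0
clock: 18.45
eef_pos: [550.6, -38.5, 65.6]
eef_rot: [3.139, 0.008, 1.819]
wrist_force: [-0.7, -4.3, 1.9]
finger_gap: 26.9
tcp in fork [ -1.70104156 -67.61920227  -4.35222399] [-1.6986462  -4.05173862  1.91939062] [-0.88543363  0.41850806 -0.05270283]
```

```bash
python3 -m handwheel '[[0.002,0,0,0],[0.004,0,-0.0005,0],[0.006,0,-0.0005,0],[0.006,0,-0.0005,0]]'; python3 -m handwheel '[[0.002,0,0,0],[0.004,0,0,0],[0.006,0,0,0],[0.006,0,0,0]]'
python3 - <<'E'
from h import *
s=read_state();R=Ro.from_euler("z",.247).as_matrix();print("tcp in fork",R.T@(s["eef_pos"]-[535.7,27.5,70]),R.T@s["wrist_force"],R.T@s["moment"])
E
```

```text
clock: 18.95
eef_pos: [549.4, -34.0, 66.4]
eef_rot: [3.139, 0.01, 1.819]
wrist_force: [0.6, -14.8, 0.2]
finger_gap: 27.1
clock: 19.45
eef_pos: [548.7, -31.5, 66.9]
eef_rot: [3.138, 0.016, 1.818]
wrist_force: [2.1, -30.1, -0.3]
finger_gap: 27.0
tcp in fork [ -1.80553584 -60.38822757  -3.1207432 ] [ -5.36881903 -29.69113123  -0.27725692] [-5.62422602  0.96114633 -0.0808753 ]
```

Now 30 N axially at y = -60.4, which is consistent with the knob being home. I'll release, back off and look.

```bash
python3 -m handwheel '[[0,0,0,0],[0,0,0,0],[0,0,0,0],[0,0,0,0],[0,0,0,0]]' 0.5; python3 -m handwheel '[[-0.003,0,-0.03,0],[-0.003,0,-0.06,0],[-0.003,0,-0.1,0],[-0.003,0,-0.15,0],[-0.003,0,-0.2,0]]'; python3 -m handwheel '[[-0.05,-0.05,-0.02,0],[-0.1,-0.1,-0.02,0],[-0.14,-0.15,-0.02,0],[-0.18,-0.2,-0.02,0],[-0.18,-0.25,-0.02,0]]'
python3 - <<'E'
from h import *
save("s","side",225,120,345,220,5); save("t","top",180,160,260,260,5)
a=cv2.imread("pics/s.png");b=cv2.imread("pics/t.png");a=cv2.resize(a,(480,400));b=cv2.resize(b,(320,400))
cv2.imwrite("pics/e1.png",np.hstack([a,b]))
o=np.array([535.7,27.5,70.]);R=Ro.from_euler("z",.247).as_matrix()
for n,(x0,y0,k) in dict(side=(225,120,4),top=(180,160,4)).items():
  off=0 if n=="side" else 480
  print(n,[(nm,np.round((P(n,o+R@[0,y,0])[0]-[x0,y0])*k+[off,0])) for nm,y in(("seat",-40),("knobend",-68),("tip",70),("ear2",40))])
E
```

```text
clock: 20.08
eef_pos: [548.7, -31.3, 66.9]
eef_rot: [3.138, 0.016, 1.818]
wrist_force: [0.4, -0.9, -0.4]
finger_gap: 47.0
clock: 20.7
eef_pos: [547.7, -31.2, 268.5]
eef_rot: [3.138, 0.015, 1.818]
wrist_force: [0.4, 0.5, -0.1]
finger_gap: 46.9
clock: 21.32
eef_pos: [353.5, -265.5, 290.1]
eef_rot: [3.138, 0.015, 1.818]
wrist_force: [-0.2, -0.5, 1.1]
finger_gap: 47.4
side [('seat', array([218., 224.])), ('knobend', array([232., 253.])), ('tip', array([170., 121.])), ('ear2', array([182., 147.]))]
top [('seat', array([687., 208.])), ('knobend', array([741., 196.])), ('tip', array([476., 258.])), ('ear2', array([534., 245.]))]
```

View pics/e1.png

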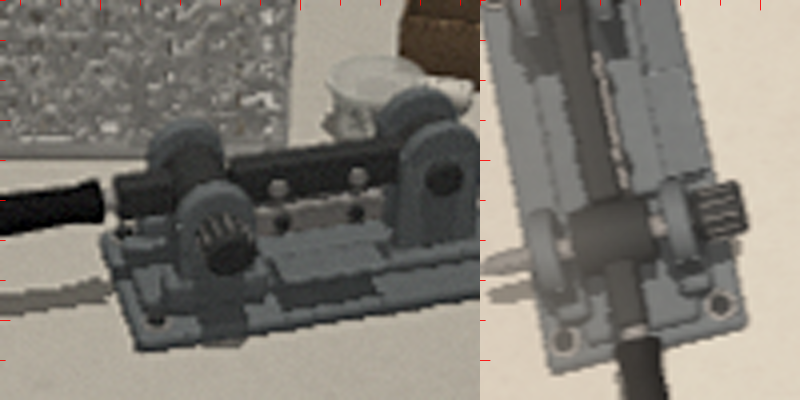

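The picture shows the knob, at crop (720,208), up against the near ear and the tip out past the far ear at (485,262). The knob's end reads 2–4 mm beyond the prediction, so I'll push on it with closed fingers to make certain. Where that contact happens is also a check.

```bash
python3 -m handwheel '[[0.05,0.05,0,0],[0.09,0.1,0,0],[0.12,0.15,0,0],[0.143,0.2,0,0],[0.143,0.248,0,0]]' 1 20; python3 -m handwheel '[[0,0,0,0],[0,0,0,0]]'
python3 - <<'E'
from h import *
o=np.array([535.7,27.5,70.]);R=Ro.from_euler("z",.247).as_matrix()
print(toolrel(o+R@[-1,-95,-4]))
E
```

```text
clock: 22.05
eef_pos: [559.3, -64.5, 289.4]
eef_rot: [3.137, 0.016, 1.817]
wrist_force: [0.6, -0.9, 0.3]
finger_gap: 1.7
clock: 22.3
eef_pos: [559.1, -64.1, 289.2]
eef_rot: [3.138, 0.016, 1.817]
wrist_force: [-0.6, -0.7, 0.7]
finger_gap: 0.4
[  3.08358657  -2.13589079 223.17091564]
```

```bash
python3 -m handwheel '[[0,-0.002,0.05,0],[0,-0.002,0.1,0],[0,-0.002,0.15,0],[0,-0.002,0.2,0],[0,-0.002,0.223,0]]'; python3 -m handwheel '[[0.003,0,0,0],[0.006,0,0,0],[0.009,0,0,0],[0.012,0,0,0],[0.014,0,0,0]]'
python3 - <<'E'
from h import *
s=read_state();R=Ro.from_euler("z",.247).as_matrix();print("tcp in fork",R.T@(s["eef_pos"]-[535.7,27.5,70]),R.T@s["wrist_force"])
E
```

```text
clock: 22.92
eef_pos: [557.2, -68.2, 64.4]
eef_rot: [3.14, 0.015, 1.816]
wrist_force: [0.9, 1.1, 0.4]
finger_gap: 0.7
clock: 23.55
eef_pos: [553.9, -54.4, 64.6]
eef_rot: [3.139, 0.015, 1.816]
wrist_force: [0.4, -0.0, 0.1]
finger_gap: 0.8
tcp in fork [ -2.40276154 -83.88334534  -5.38466092] [ 0.38029854 -0.10178079  0.08176462]
```

```bash
python3 -m handwheel '[[0.002,0.001,-0.001,0],[0.004,0.001,-0.001,0],[0.006,0.001,-0.001,0],[0.007,0.001,-0.001,0]]'
python3 -m handwheel '[[0.002,0,0,0],[0.003,0,0,0],[0.004,0,0,0],[0.004,0,0,0]]'
python3 - <<'E'
from h import *
s=read_state();R=Ro.from_euler("z",.247).as_matrix();print("tcp in fork",R.T@(s["eef_pos"]-[535.7,27.5,70]),R.T@s["wrist_force"])
E
```

```text
clock: 24.05
eef_pos: [553.2, -47.8, 65.6]
eef_rot: [3.139, 0.016, 1.817]
wrist_force: [1.5, -8.6, -1.3]
finger_gap: 0.5
clock: 24.55
eef_pos: [553.2, -47.6, 65.8]
eef_rot: [3.138, 0.022, 1.816]
wrist_force: [6.2, -28.8, -5.1]
finger_gap: 0.6
tcp in fork [ -1.39377883 -77.07210053  -4.24331361] [ -0.99978973 -29.42446201  -5.07608198]
```

It's a hard stop: the force rose from 9 to 29 N with 0.2 mm of travel. The knob's end is at y ≈ -69, against -68 expected when home. I'll retreat and hand in.

```bash
python3 -m handwheel '[[-0.01,0,0,0],[-0.03,0,0,0],[-0.03,0,-0.05,0],[-0.03,0,-0.1,0],[-0.03,0,-0.15,0]]'; python3 -m handwheel '[[0,0,-0.03,0],[0,0,-0.03,0],[0,0,-0.03,0]]'
python3 - <<'E'
from h import *
from cell import manip
# lever/pin unchanged vs previous picture?
a=cv2.imread("pics/s.png"); save("s2","side",225,120,345,220,5); b=cv2.imread("pics/s2.png")
print("mean diff",np.abs(a.astype(int)-b)[250:,:].mean(), read_state()["wrist_force"])
print(manip.sign_off())
E
```

```text
clock: 25.18
eef_pos: [559.1, -74.1, 218.1]
eef_rot: [3.138, 0.022, 1.816]
wrist_force: [0.7, 0.0, -0.4]
finger_gap: 0.6
clock: 25.55
eef_pos: [558.5, -73.8, 246.8]
eef_rot: [3.14, 0.021, 1.816]
wrist_force: [-0.2, -0.7, 0.1]
finger_gap: 0.7
mean diff 22.60583777777778 [ 0.16704894  0.42905513 -0.18364279]
the job is handed in; nothing more can be done
None
```

The shear is locked and I handed the job in at about 25.6 s. The simulator gave no verdict, so this rests on my own checks.

**What I did:** I pressed the lever down to its stop, which I took as reached when the force rose to 44 N. I took the pin by its middle and started it through the right ear into the lever's eye. I then let go, gripped the knob and pushed the pin through. A last push on the knob's end with closed fingers checked that it was home.

**Last checks**
- **Pin home:** the final push met a hard stop, with force rising from 9 to 29 N over 0.2 mm of travel. The knob's end was at y ≈ -69 mm in the fork's frame, against -68 mm when home.
- **Picture before that push:** it showed the lever down between the ears, the knob at the right ear and the tip out past the left ear.
- **Robot clear:** the arm was about 150 mm or more above the work, and the wrist force was near zero.
- **Bystanders:** none of my moves went near the tape roll or the block, but I did not measure them again at the end.

**What disagreed**
- **Pin height:** the cameras put the pin about 4 mm too high in its rest (44.5 mm against the stated 40), so I used the stated height.
- **Knob position:** the same picture put the knob's end 2–4 mm farther out than expected, which is why I pushed again.
- **Final image comparison:** comparing pictures before and after the last push told me nothing; they differed by 22.6 grey levels on average, which I put down, without viewing it, to the arm and its shadow being in the second one.

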